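# Fan the colour samples into the sample tray

## Task

Take the four acrylic colour samples off the cutter's mat and fan them into the sample tray as a shingled row, labels up: white first, its labelled end up on the tray's step close to the tall end stop, then yellow, red and black in that order. The plain end of every sample rests down on the raised bed, and the labelled end of each later one lies on the sample before, covering a little less than half of it so that all labels show; keep them straight and centred along the bed. Do not shift the spare motor, the tape roll, the spare knife holder or the cutting head.

Things in the scene. Friction and masses are not known exactly. Their poses are not given: they have to be found in the camera images.
- tray: Fixed wooden sample tray, 320 x 100 mm, standing on the 3 mm green mat. Origin: centre of its underside. x runs along it from the tall end stop (-x) to the low foot lip (+x), y across, z up. Along its middle a raised bed 38 mm wide, its top 18 mm above the underside, from x = -154 to +154. Rims along both long edges, tops 10 mm above the underside.
- tray_step (a point): Foot of the step's edge: the point on the tray's bed top and centre line, at tray x = -114 mm. Axes as the tray. From here towards -x lies the step, 38 mm wide and 8 mm higher than the bed, ending after 40 mm at the inner face of the end stop (60 mm wide, 32 mm higher than the bed). Towards +x the bare bed runs 268 mm to the foot lip (60 mm wide, 8 mm high).
- white_mid (a point): White acrylic sample plate, 90 mm long (x), 50 wide (y), 8 thick, about 43 g, lying flat on the mat at the start, label up. The point is the plate's centre, half-way through its thickness. Its x axis points from the labelled end to the plain end, z out of the labelled face. The labelled end (-x) carries a brown label band 18 mm wide with a black dot; the plates differ in colour only.
- white_head (a point): Middle of the lower edge at the labelled end of the white plate (45 mm from its centre along -x, on its underside).
- white_foot (a point): Middle of the lower edge at the plain end of the white plate (45 mm from its centre along +x, on its underside).
- yellow_mid (a point): Yellow acrylic sample plate, 90 mm long (x), 50 wide (y), 8 thick, about 43 g, lying flat on the mat at the start, label up. The point is the plate's centre, half-way through its thickness. Its x axis points from the labelled end to the plain end, z out of the labelled face. The labelled end (-x) carries a brown label band 18 mm wide with a black dot; the plates differ in colour only.
- yellow_head (a point): Middle of the lower edge at the labelled end of the yellow plate (45 mm from its centre along -x, on its underside).
- yellow_foot (a point): Middle of the lower edge at the plain end of the yellow plate (45 mm from its centre along +x, on its underside).
- red_mid (a point): Red acrylic sample plate, 90 mm long (x), 50 wide (y), 8 thick, about 43 g, lying flat on the mat at the start, label up. The point is the plate's centre, half-way through its thickness. Its x axis points from the labelled end to the plain end, z out of the labelled face. The labelled end (-x) carries a brown label band 18 mm wide with a black dot; the plates differ in colour only.
- red_head (a point): Middle of the lower edge at the labelled end of the red plate (45 mm from its centre along -x, on its underside).
- red_foot (a point): Middle of the lower edge at the plain end of the red plate (45 mm from its centre along +x, on its underside).
- black_mid (a point): Black acrylic sample plate, 90 mm long (x), 50 wide (y), 8 thick, about 43 g, lying flat on the mat at the start, label up. The point is the plate's centre, half-way through its thickness. Its x axis points from the labelled end to the plain end, z out of the labelled face. The labelled end (-x) carries a brown label band 18 mm wide with a black dot; the plates differ in colour only.
- black_head (a point): Middle of the lower edge at the labelled end of the black plate (45 mm from its centre along -x, on its underside).
- black_foot (a point): Middle of the lower edge at the plain end of the black plate (45 mm from its centre along +x, on its underside).
- motor: Bystander: loose stepper motor standing on end, 42 x 42 x 40 mm high, with a thin shaft to 58 mm above its underside, black and silver, 280 g. Origin: centre of its underside.
- tape: Bystander: loose roll of tan masking tape lying flat, 100 mm across, 24 mm high. Origin: centre of its underside.
- holder: Bystander: loose spare knife holder, white printed plastic, standing upright, 60 mm across its foot, 62 mm high. Origin: centre of its underside.
- gantry: The cutter's gantry, fixed: black beam along x, 440 mm long, 20 wide, z 100 to 140, between side plates 224 mm from its centre (110 mm in y, z 25 to 160); a motor sticks out 40 mm beyond the near one. Origin: under the beam's middle at bench height (z = 0). Frame rails 20 mm wide, 40 high run along y at world x = 0.315 and 0.785; the mat between them, 3 mm thick, carries everything.
- head_knife (a point): Tip of the knife of the white printed cutting head that hangs on the gantry's +y side and can slide along the beam: about 95 mm wide, reaching 106 mm from the beam's middle towards +y, top 250 mm above the bench. The knife lies 68 mm from the beam's middle towards +y. To be left alone.
Mind the look-alikes: they are no part of the job. Of the things that look like the part that bears black_mid, take the one that is farthest to the robot's right at the start.

How it is judged (in metres and radians):
On the way, in this order (a step that is already met when the one before it is completed fails the run):
1. the white sample lies in its place in the row, slanting, and is let go (x of white_foot in the frame of tray between -0.07 and -0.044 m and y of white_mid in the frame of tray between -0.01 and 0.01 m and angle between the y axis of white_mid and the y axis of tray, either way round below 0.15 rad and z of white_foot in the frame of tray below 0.022 m and z of white_head in the frame of tray between 0.026 and 0.042 m and contact force between the fingers and white below 0.05 N), for 0.2 s.
2. the yellow sample lies in its place in the row, slanting, and is let go (x of yellow_mid in the frame of white_mid between 0.044 and 0.07 m and y of yellow_mid in the frame of tray between -0.01 and 0.01 m and angle between the y axis of yellow_mid and the y axis of tray, either way round below 0.15 rad and z of yellow_foot in the frame of tray below 0.022 m and z of yellow_head in the frame of tray between 0.026 and 0.042 m and contact force between the fingers and yellow below 0.05 N), for 0.2 s.
3. the red sample lies in its place in the row, slanting, and is let go (x of red_mid in the frame of yellow_mid between 0.044 and 0.07 m and y of red_mid in the frame of tray between -0.01 and 0.01 m and angle between the y axis of red_mid and the y axis of tray, either way round below 0.15 rad and z of red_foot in the frame of tray below 0.022 m and z of red_head in the frame of tray between 0.026 and 0.042 m and contact force between the fingers and red below 0.05 N), for 0.2 s.
4. the black sample lies in its place in the row, slanting, and is let go (x of black_mid in the frame of red_mid between 0.044 and 0.07 m and y of black_mid in the frame of tray between -0.01 and 0.01 m and angle between the y axis of black_mid and the y axis of tray, either way round below 0.15 rad and z of black_foot in the frame of tray below 0.022 m and z of black_head in the frame of tray between 0.026 and 0.042 m and contact force between the fingers and black below 0.05 N), for 0.2 s.
At the end, for the whole second after the job is handed in: White's plain end is 44-70 mm past the step's edge; centres follow by 44-70 mm, white, yellow, red, black; each within 10 mm of the tray's centre line and 0.15 rad of square, plain end under 4 mm above the bed, labelled end 8-24 mm above it (undersides); all let go (all of step 1 and all of step 2 and all of step 3 and all of step 4); the robot touches nothing.
It fails at once if the spare motor is shifted by more than 25 mm (distance of motor from where it was at the start of the episode above 0.025 m).
It fails at once if the tape roll is shifted by more than 25 mm (distance of tape from where it was at the start of the episode above 0.025 m).
It fails at once if the spare knife holder is shifted by more than 25 mm (distance of holder from where it was at the start of the episode above 0.025 m).
It fails at once if the cutting head is pushed more than 10 mm along its beam (distance of head_knife from where it was at the start of the episode above 0.01 m).
It also fails if it takes over 72 s, if anything falls off the work surface, if the arm or the gripper's body presses on something with over 40 N, if the wrist force passes 120 N, or if a joint passes its speed limit or range.

## Robot

A 6-joint arm with a two-finger parallel gripper is mounted at the origin on the work surface. World frame = base frame: x ahead of the robot, y to its left, z up, the work surface at z = 0. Lengths are in mm, angles in rad, forces in N, time in s.
With the tool pointing down it reaches from about 325 to 775 mm from the base axis. Payload 5.5 kg.
Tool frame: the origin (TCP) lies between the finger pads; the fingertips stand 17 mm ahead of it and the grasp point (between the pads) lies 2 mm behind it; z points along the fingers, x is the direction in which the jaws open and shut, and the axes are right-handed (so a half turn about z gives the same grasp; the last joint's range is limited). The gripper opens to 88 mm and grips with 3 to 60 N. Pads are 20 mm wide; open, the fingers measure 115 mm over their backs; the gripper's body (75 mm by 178 mm) begins 61 mm behind the grasp point.
Start: joints at [1.174, 0.091, 1.231, -0, 1.82, -0.057], TCP at [199.984, 565.706, 239.631] pointing down, gripper open.
Joint ranges: [-2.87, 2.87], [-0.86, 2.18], [0.17, 2.46], [-1.51, 4.65], [0.06, 2.69], [-2.65, 2.65]. Speed limits (rad/s): [2.57, 2.57, 3.01, 3.14, 3.14, 3.14].

## Interface

Orientations are given as a unit quaternion [w, x, y, z].
In Python, from plant import manip, vision, job gives the robot as it stands.
- The arm moves only by the tool servo_tool, never from a script. Its arguments are lists of equal length, an entry for each row: "twist": the turn, a rotation vector about the tool's x, y, z in degrees, a list of three; "slide": the shift along the tool's x, y, z in m, a list of three; "jaw": the closure, from 0 (fully open) to 1 (shut). A call has 1 to 8 rows; each row shifts and turns the commanded pose from where the row before left it, along the tool's axes as they then stand; what a row does not reach is not made up. A row lasts 1/8 s, in which the tool goes at most 62.5 mm and 10.7 degrees, less where a joint would pass 70% of its speed; a pose out of reach is approached as far as the arm can. A call with a gripper value outside its range is refused whole. The fingers move at their own pace and stop on an object; "grip_force" is the grip in N (left out, the last holds). Time passes only in rows, so rows that do not move let the fingers close. It gives the time, the measured TCP pose, the force and the opening at its end, in the units of the state.
- manip.get_obs(): the state, without advancing time (a new reading comes with each control period).
- vision.snapshot(name): name is "scene" or "top" or "wrist"; returns the picture (384x512x3 uint8, red, green, blue); there is no depth.
- vision.camera_model(name): a dict with "fovy" (degrees; the focal length in pixels is half the picture's height over the tangent of half this angle, whatever the lens; pixels are square), "cx", "cy" (the principal point, pixels), "R" (3x3) and "t" (3): a world point X has camera coordinates R X + t. Camera axes: x right, y down, z forward; pixel columns grow to the right and rows downward; lengths in mm; the calibration is good to about 2 mm. The wrist camera is an equidistant fisheye: a pixel r from the principal point sees the ray r / f radians off the axis. A picture is of the moment at which its call begins: read the wrist's pose just before it. camera_model takes no time and is no camera call; for the wrist camera it gives the pose at the moment of the call.
- job.hand_in(): hands the job in, once; it reports no verdict.
Trained networks look in the newest picture that a camera, given by its name, has taken for a name from the list of things; names that differ only in an ending like _2 or _b are one class to them, and where a whole thing is asked for, a point or a joint stands for the part that bears it (a point fixed in the world has none). Each returns a list of dicts, best first, with "score" (0 to 1); they miss things now and then, are a little off and sometimes report something else, mostly with a low value. They report only what shows in the picture. A call takes as long as a camera call. They do not tell look-alikes from the thing itself.
- vision.boxes_of(camera, target): "position" ([column, row] in pixels, amid what is visible of it).
- vision.mark_of(camera, target): "position" ([column, row] in pixels: a listed point, or the origin of a listed thing).
The state is a dict: "clock": time; "joint_positions": joint angles; "qvel": joint speeds; "tau": joint torques, N m; "tool_pos": TCP position; "orientation": TCP orientation; "wrist_force": force on the tool from outside, world axes, zero at the start; "moment": the same for the moment, N m; "gripper_width": opening from 0.0 (shut) to 1.0 (fully open).
Only numpy, scipy, OpenCV 4.12 (cv2) and the standard library are available. Lean on these libraries where they do the work, as an engineer would, in place of code of your own. Each camera call takes 0.05 s, during which the arm holds its last target. There are 200 camera calls.

## Working session

There is one attempt and no reset: what is moved stays moved. The work goes in short steps, Python scripts to look and compute and a tool call to move; the robot and the scene stay as the last step left them, time stands still between calls to the robot, and variables do not carry over. Pictures are saved under pics/ and viewed, on a budget of 10 in all, crops included, one or two more only if the job needs it, and the job is handed in when it is done.

Besides the shell and the picture viewer there is one more tool, called after ">>>" as a command line: name --argument value ..., lists and objects as JSON in quotes. servo_tool: Moves the arm, as the interface text tells. Its arguments: {"type":"object","properties":{"twist":{"type":"array"},"slide":{"type":"array"},"jaw":{"type":"array"},"grip_force":{"type":"number"}},"required":["twist","slide","jaw"]}

```bash
ls; mkdir -p pics; python3 - <<'E'
from plant import manip, vision, job
import cv2,numpy as np
o=manip.get_obs(); print({k:np.round(v,3).tolist() for k,v in o.items()})
a=vision.snapshot("top"); b=vision.snapshot("scene")
for n,i in(("top",a),("scene",b)):
    cv2.imwrite(f"pics/{n}0.png",i[...,::-1])
    m=vision.camera_model(n);print(n,m)
print(vision.camera_model("wrist"))
for t in ["white_mid","yellow_mid","red_mid","black_mid","tray","tray_step","motor","tape","holder","head_knife","gantry"]:
    print(t,[(np.round(d["position"]).tolist(),round(d["score"],2)) for d in vision.mark_of("top",t)][:5])
E
```

```text
pics
{'clock': 0.0, 'joint_positions': [1.174, 0.092, 1.232, 0.0, 1.82, -0.057], 'qvel': [-0.0, -0.0, 0.0, -0.0, -0.002, 0.002], 'tau': [-0.001, -44.643, -40.646, 0.069, 0.029, -0.0], 'tool_pos': [199.89, 565.432, 238.511], 'orientation': [0.001, 0.816, 0.577, -0.001], 'wrist_force': [-0.86, -0.712, 0.664], 'moment': [-0.049, -0.01, -0.015], 'gripper_width': 0.998}
top {'fovy': 46.81432930318638, 'cx': 261.9543716981128, 'cy': 189.83834215083905, 'R': array([[-0.02524419, -0.99966585, -0.00556102],
       [-0.99754604,  0.02555327, -0.06518385],
       [ 0.06530417,  0.00390186, -0.99785778]]), 't': array([  32.65091887,  462.85696525, 1458.62000301])}
scene {'fovy': 47.79434613148279, 'cx': 258.41691600909365, 'cy': 192.8995730644931, 'R': array([[-0.24621994,  0.96913375,  0.0124706 ],
       [ 0.7601655 ,  0.20107919, -0.61783134],
       [-0.60126878, -0.14264268, -0.78621175]]), 't': array([ 117.52552175, -329.25731497, 1747.10074306])}
{'fovy': 65.70646984690485, 'cx': 253.78651063788757, 'cy': 191.67552667007067, 'R': array([[ 0.33317251,  0.94286397, -0.00190183],
       [ 0.91362759, -0.32234174,  0.24775075],
       [ 0.23298221, -0.08428131, -0.96882194]]), 't': array([-598.70091092,  -29.31171615,  389.21753521])}
white_mid [([281.0, 196.0], 0.91), ([262.0, 208.0], 0.5)]
yellow_mid [([341.0, 195.0], 0.78)]
red_mid [([342.0, 151.0], 0.88)]
black_mid [([104.0, 230.0], 0.94), ([183.0, 280.0], 0.81), ([248.0, 199.0], 0.57), ([425.0, 163.0], 0.29)]
tray [([253.0, 148.0], 0.96), ([294.0, 206.0], 0.73), ([345.0, 110.0], 0.28)]
tray_step [([282.0, 139.0], 0.63)]
motor [([198.0, 197.0], 0.51)]
tape [([159.0, 162.0], 0.67), ([282.0, 192.0], 0.26)]
holder [([343.0, 111.0], 0.66), ([247.0, 200.0], 0.51), ([253.0, 152.0], 0.44), ([343.0, 149.0], 0.19)]
head_knife []
gantry [([426.0, 161.0], 0.68)]
```

```bash
python3 - <<'E'
import cv2
a=cv2.imread("pics/top0.png");cv2.imwrite("pics/top0z.png",cv2.resize(a[60:320,70:450],None,fx=2.1,fy=2.1,interpolation=cv2.INTER_CUBIC))
E
```

```text
(no output)
```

View pics/top0z.png

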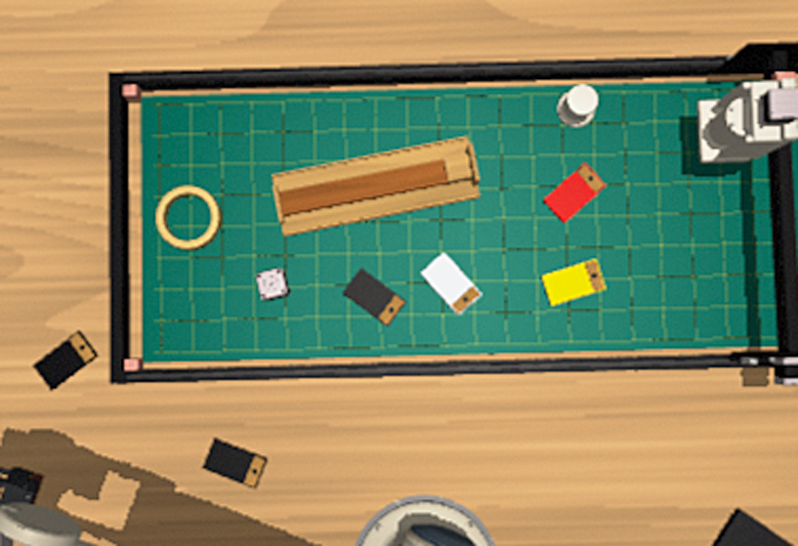

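View pics/scene0.png

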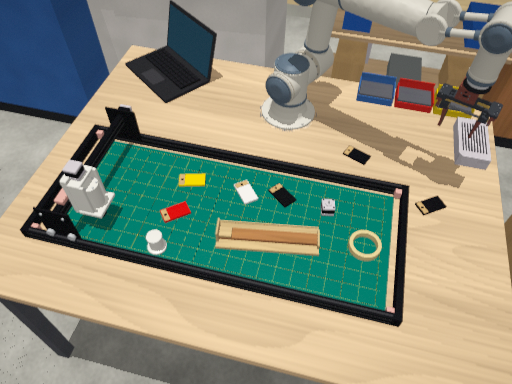

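Black look-alikes in the top view: (104,230), (183,280) on the bench, and (248,199) on the mat. The one farthest to the robot's right is (248,199). White is at (283,196), yellow (341,195), red (342,151), and the tray's step edge is near (283,142), with the tall stop on the right-hand side.

```bash
cat > h.py <<'E'
import numpy as np, cv2
from scipy.spatial.transform import Rotation as Ro
from plant import manip, vision, job
def world(m,px,z,fish=False):
    px=np.atleast_2d(px).astype(float); f=192/np.tan(np.radians(m["fovy"]/2))
    d=(px-[m["cx"],m["cy"]])/f
    if fish:
        th=np.linalg.norm(d,axis=1,keepdims=True); d=d/np.maximum(th,1e-9)*np.sin(th); r=np.c_[d,np.cos(th)]
    else: r=np.c_[d,np.ones(len(d))]
    R=np.array(m["R"]); C=-R.T@m["t"]; r=r@R
    return C+r*((z-C[2])/r[:,2])[:,None]
def proj(m,X,fish=False):
    f=192/np.tan(np.radians(m["fovy"]/2)); c=np.atleast_2d(X)@np.array(m["R"]).T+m["t"]
    if fish:
        n=np.linalg.norm(c[:,:2],axis=1,keepdims=True); d=c[:,:2]/n*np.arctan2(n,c[:,2:])
    else: d=c[:,:2]/c[:,2:]
    return d*f+[m["cx"],m["cy"]]
def nongreen(img):
    h=cv2.cvtColor(img,cv2.COLOR_RGB2HSV); g=(h[...,0]>60)&(h[...,0]<100)&(h[...,1]>90)
    return (~g).astype(np.uint8)
def blob(img,seed,m,z,fish=False):
    n,l=cv2.connectedComponents(nongreen(img),connectivity=4); s=l[int(seed[1]),int(seed[0])]
    k=(l==s).astype(np.uint8); c=max(cv2.findContours(k,0,cv2.CHAIN_APPROX_NONE)[0],key=cv2.contourArea)[:,0]
    w=world(m,c,z,fish)[:,:2]; return c,w,cv2.minAreaRect(w.astype(np.float32)),k
def brown(img):
    h=cv2.cvtColor(img,cv2.COLOR_RGB2HSV); return (h[...,0]>8)&(h[...,0]<20)&(h[...,1]>90)&(h[...,2]>90)
def pose(o=None):
    o=o or manip.get_obs(); q=o["orientation"]; return np.array(o["tool_pos"]),Ro.from_quat([q[1],q[2],q[3],q[0]])
def tool(yaw,tilt=0):
    """tool down with x at yaw deg; tilt about tool x, deg"""
    y=np.radians(yaw); M=np.array([[np.cos(y),np.sin(y),0],[np.sin(y),-np.cos(y),0],[0,0,-1]]).T
    return Ro.from_matrix(M)*Ro.from_rotvec([np.radians(tilt),0,0])
def rows(way,start=None):
    """way: list of (pos,R,n). prints twist(deg) and slide(m) rows"""
    p,R=start or pose(); T=[];S=[]
    for P,Q,n in way:
        p0,R0=p,R; rv=(R0.inv()*Q).as_rotvec()
        for i in range(1,n+1):
            pi=p0+(np.array(P)-p0)*i/n; Ri=R0*Ro.from_rotvec(rv*i/n)
            t=np.round(np.degrees((R.inv()*Ri).as_rotvec()),1); s=np.round(R.inv().apply(pi-p)/1000,4)
            T.append((t+0).tolist());S.append((s+0).tolist()); p=p+R.apply(s*1000); R=R*Ro.from_rotvec(np.radians(t))
    for i in range(0,len(T),8): print("twist",T[i:i+8],"\nslide",S[i:i+8])
    return p,R
E
python3 - <<'E'
from h import *
im=cv2.imread("pics/top0.png")[...,::-1].copy(); m=vision.camera_model("top")
for n,s in dict(white=(281,192),yellow=(341,195),red=(342,151),black=(248,199),motor=(199,195),holder=(344,110),tray=(240,158),tape=(147,163)).items():
    z=dict(motor=43,holder=65,tray=13,tape=27).get(n,11)
    c,w,r,k=blob(im,s,m,z)
    b=brown(im)&(k>0); bc=world(m,np.argwhere(b).mean(0)[::-1],z)[0,:2] if b.any() else None
    print(n,np.round(r[0],1),np.round(r[1],1),round(r[2],1),"label",None if bc is None else np.round(bc-r[0],1))
    if n=="tray": print(np.round(cv2.boxPoints(r),1).tolist())
sc=vision.camera_model("scene")
for n,px,z in [("step",(282,139),21),("cuttinghead",(405,135),0)]: print(n,np.round(world(m,px,z),1))
E
```

```text
white [447.5 -55.7] [92.9 59.2] 40.4 label [-27.6 -19.9]
yellow [ 443.1 -247.7] [53.3 94. ] 16.1 label [  9.8 -32.5]
red [ 586.4 -254.2] [54.5 95.6] 39.9 label [ 20.6 -26.4]
black [427.4  68.2] [89.9 49.8] 51.8 label [-21.  -25.2]
motor [450.5 224.9] [44.4 45.8] 12.6 label None
holder [471.1  46.3] [1688.  1236.5] 88.4 label [-61.5 -30. ]
tray [604.9  61.2] [105.3 328.8] 9.9 label [-0.4  1.6]
[[524.7000122070312, 214.0], [581.2999877929688, -109.9000015258789], [685.0999755859375, -91.69999694824219], [628.4000244140625, 232.1999969482422]]
tape [560.7 358. ] [102.9 100.3] 89.3 label [-6.5 -3.1]
step [[631.2 -50.2  21. ]]
cuttinghead [[ 637.8 -466.9    0. ]]
```

```bash
python3 - <<'E'
from h import *
m=vision.camera_model("wrist");R=np.array(m["R"]);C=-R.T@m["t"];p,Q=pose();print("cam in tool",Q.inv().apply(C-p),"axis",Q.inv().apply(R[2]))
print(rows([([490,-10,250],tool(-49),13)])[0])
E
```

```text
cam in tool [  -0.59824604  -68.08811372 -144.55282588] axis [-1.58581124e-04  2.47856384e-01  9.68796773e-01]
twist [[0.0, 0.0, 9.2], [0.0, 0.0, 9.2], [0.0, 0.0, 9.2], [0.0, 0.0, 9.2], [0.0, 0.0, 9.2], [0.0, 0.0, 9.2], [0.0, 0.0, 9.2], [0.0, 0.0, 9.2]] 
slide [[-0.0343, 0.0358, -0.0008], [-0.0282, 0.0408, -0.0008], [-0.0212, 0.0448, -0.0008], [-0.0139, 0.0476, -0.0008], [-0.006, 0.0493, -0.0008], [0.0019, 0.0495, -0.0008], [0.0098, 0.0486, -0.0008], [0.0175, 0.0464, -0.0008]]
twist [[0.0, 0.0, 9.2], [0.0, 0.0, 9.1], [0.0, 0.0, 9.2], [0.0, 0.0, 9.2], [0.0, 0.0, 9.2]] 
slide [[0.0246, 0.0431, -0.0008], [0.0312, 0.0385, -0.0008], [0.0369, 0.0331, -0.0008], [0.0418, 0.0268, -0.0008], [0.0454, 0.0197, -0.0008]]
[489.99609278  -9.93274238 250.04086062]
```

>>> servo_tool --twist '[[0,0,9.2],[0,0,9.2],[0,0,9.2],[0,0,9.2],[0,0,9.2],[0,0,9.2],[0,0,9.2],[0,0,9.2]]' --slide '[[-0.034,0.036,-0.001],[-0.028,0.041,-0.001],[-0.021,0.045,-0.001],[-0.014,0.048,-0.001],[-0.006,0.049,-0.001],[0.002,0.05,-0.001],[0.01,0.049,-0.001],[0.018,0.046,-0.001]]' --jaw '[0,0,0,0,0,0,0,0]' --grip_force 20

```text
clock: 1.65
tool_pos: [380.9, 209.9, 248.0]
orientation: [-0.0, 1.0, -0.029, 0.0]
wrist_force: [0.6, -0.0, 0.6]
gripper_width: 0.993
```

>>> servo_tool --twist '[[0,0,9.2],[0,0,9.2],[0,0,9.2],[0,0,9.2],[0,0,9.2],[0,0,0]]' --slide '[[0.025,0.043,-0.001],[0.031,0.039,-0.001],[0.037,0.033,-0.001],[0.042,0.027,-0.001],[0.045,0.02,-0.001],[0,0,0]]' --jaw '[0,0,0,0,0,0]'

```text
clock: 2.4
tool_pos: [492.1, -13.3, 252.0]
orientation: [0.0, 0.909, -0.418, -0.0]
wrist_force: [-0.0, 0.9, 0.3]
gripper_width: 0.998
```

```bash
python3 - <<'E'
from h import *
print(pose()[0],pose()[1].as_matrix().round(3).tolist())
m=vision.camera_model("wrist");a=vision.snapshot("wrist");cv2.imwrite("pics/w1.png",a[...,::-1]);np.savez("w1.npz",a=a,**m)
for t,z in [("white_mid",7),("yellow_mid",7),("red_mid",7),("black_mid",7),("tray",3),("tray_step",21)]:
    for d in vision.mark_of("wrist",t)[:3]: print(t,np.round(d["position"]),round(d["score"],2),np.round(world(m,d["position"],z,True)[0],1))
E
```

```text
[492.10729605 -13.31747201 252.03375619] [[0.651, -0.759, -0.001], [-0.759, -0.651, -0.001], [-0.0, 0.001, -1.0]]
white_mid [260. 213.] 0.96 [448.9 -60.9   7. ]
yellow_mid [344. 288.] 0.48 [ 440.8 -247.1    7. ]
red_mid [256. 178.] 0.66 [482.9 -24.1   7. ]
red_mid [409. 226.] 0.6 [ 581.4 -252.2    7. ]
black_mid [178. 165.] 0.84 [427.8  67.3   7. ]
black_mid [ 11. 194.] 0.59 [182.7 287.9   7. ]
tray [266.  65.] 0.89 [606.3  63.3   3. ]
tray_step [343. 110.] 0.89 [626.1 -49.   21. ]
```

View pics/w1.png

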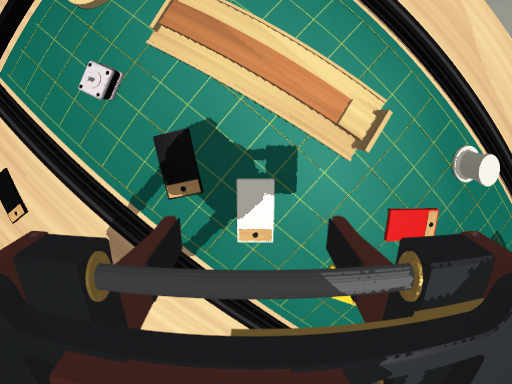

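```bash
python3 - <<'E'
from h import *
d=np.load("w1.npz");m={k:d[k] for k in d if k!="a"};im=d["a"]
for n,s in dict(white=(256,222),black=(178,160),red=(400,225)).items():
    c,w,r,k=blob(im,s,m,11,True);b=brown(im)&(k>0);bc=world(m,np.argwhere(b).mean(0)[::-1],11,True)[0,:2]
    print(n,np.round(r[0],1),np.round(r[1],1),round(r[2],1),np.round(bc-r[0],1),np.round(world(m,c,11,True).mean(0),1))
h=cv2.cvtColor(im,cv2.COLOR_RGB2HSV);print(h[70,270],h[105,350],h[60,320],im[70,270])
k=((abs(h[...,0].astype(int)-h[70,270,0])<4)&(abs(h[...,1].astype(int)-h[70,270,1])<35)&(abs(h[...,2].astype(int)-h[70,270,2])<35)).astype(np.uint8)
k=cv2.morphologyEx(k,cv2.MORPH_OPEN,np.ones((3,3)))
n,l,st,_=cv2.connectedComponentsWithStats(k);i=l[70,270];print(st[i])
c=max(cv2.findContours((l==i).astype(np.uint8),0,cv2.CHAIN_APPROX_NONE)[0],key=cv2.contourArea)[:,0]
c=c[c[:,1]>3];w=world(m,c,21,True)[:,:2].astype(np.float32);r=cv2.minAreaRect(w);print(r,cv2.boxPoints(r).round(1).tolist())
E
```

```text
white [445.9 -54.9] [96.9 58.1] 40.6 [-24.1 -20.6] [446.5 -53.   11. ]
black [429.   69.7] [92.1 53.5] 51.3 [-21.2 -27.6] [429.6  69.3  11. ]
red [ 311.8 -189. ] [ 829.8 1639.3] 40.2 [-45.2 317. ] [ 296.5 -148.8   11. ]
[ 13 157 214] [ 22 100 249] [ 22 100 247] [214 137  82]
[ 161   10  189  112 5058]
((603.0851440429688, 81.55799102783203), (37.92512893676758, 266.4267272949219), 9.819819450378418) [[561.7000122070312, 209.60000610351562], [607.0999755859375, -52.900001525878906], [644.5, -46.5], [599.0999755859375, 216.10000610351562]]
```

```bash
python3 - <<'E'
from h import *
d=np.load("w1.npz");m={k:d[k] for k in d if k!="a"};im=d["a"]
h=cv2.cvtColor(im,cv2.COLOR_RGB2HSV);print(im[190,250],im[225,250],im[175,256],im[210,232])
k=(((h[...,1]<60)&(h[...,2]>100))|brown(im)).astype(np.uint8);k[:170]=0;k[245:]=0;k[:,:225]=0;k[:,290:]=0
k=cv2.morphologyEx(k,cv2.MORPH_OPEN,np.ones((3,3)))
c=max(cv2.findContours(k,0,cv2.CHAIN_APPROX_NONE)[0],key=cv2.contourArea)[:,0]
print(c.min(0),c.max(0));r=cv2.minAreaRect(world(m,c,11,True)[:,:2].astype(np.float32));print(r)
b=brown(im)&(k>0);print(world(m,np.argwhere(b).mean(0)[::-1],11,True)[0]-[*r[0],11])
C=np.array(r[0])-[2*np.cos(.715),2*np.sin(.715)]
# grasp plan, 6 mm towards plain end
th=r[2];u=np.array([np.cos(np.radians(th)),np.sin(np.radians(th))]);g=np.array(r[0])+6*u;print(th,g)
rows([([*g,60],tool(th-90),6),([*g,22],tool(th-90),2)])
E
```

```text
[162 160 151] [253 253 250] [12 66 55] [12 64 54]
[237 179] [274 241]
((447.74285888671875, -53.409385681152344), (89.72895050048828, 50.523414611816406), 40.18460464477539)
[-25.84032094 -21.89043111   0.        ]
40.18460464477539 [452.3266755  -49.53787108]
twist [[0.0, 0.0, 0.1], [0.0, 0.0, 0.2], [0.0, 0.0, 0.1], [0.0, 0.0, 0.2], [0.0, 0.0, 0.1], [0.0, 0.0, 0.2], [0.0, 0.0, 0.0], [0.0, 0.0, 0.0]] 
slide [[0.0007, 0.0093, 0.0322], [0.0008, 0.0093, 0.0321], [0.0008, 0.0092, 0.0322], [0.0008, 0.0093, 0.0321], [0.0008, 0.0093, 0.0322], [0.0009, 0.0092, 0.0321], [0.0, 0.0, 0.019], [0.0, 0.0, 0.019]]
```

>>> servo_tool --twist '[[0,0,0.2],[0,0,0.2],[0,0,0.2],[0,0,0.2],[0,0,0.1],[0,0,0],[0,0,0],[0,0,0]]' --slide '[[0.001,0.009,0.032],[0.001,0.009,0.032],[0.001,0.009,0.032],[0.001,0.009,0.032],[0.001,0.009,0.032],[0,0.01,0.032],[0,0,0.019],[0,0,0.019]]' --jaw '[0,0,0,0,0,0,0,0]'

```text
clock: 3.75
tool_pos: [453.5, -49.7, 22.5]
orientation: [-0.0, 0.907, -0.422, 0.001]
wrist_force: [-0.0, -0.5, 0.7]
gripper_width: 1.0
```

```bash
python3 - <<'E'
from h import *
p,R=pose();print(p,R.as_matrix().round(3).tolist())
rows([([452.3,-49.5,22],tool(-49.8),1)])
E
```

```text
[453.49960371 -49.73049543  22.47524105] [[0.644, -0.765, 0.001], [-0.765, -0.644, -0.0], [0.001, -0.001, -1.0]]
twist [[-0.1, -0.1, -0.1]] 
slide [[-0.0009, 0.0008, 0.0005]]
```

>>> servo_tool --twist '[[0,0,0],[0,0,0],[0,0,0],[0,0,0],[0,0,0],[0,0,0]]' --slide '[[-0.001,0.001,0],[0,0,0],[0,0,0],[0,0,0],[0,0,-0.02],[0,0,-0.04]]' --jaw '[1,1,1,1,1,1]' --grip_force 20

```text
clock: 4.5
tool_pos: [450.2, -49.8, 81.5]
orientation: [0.001, 0.906, -0.422, -0.002]
wrist_force: [0.1, -0.3, -0.5]
gripper_width: 0.568
```

```bash
cat >> h.py <<'E'
STEP=np.array([625.8,-49.7,21.]); TA=99.82; BT=8.1
def place(xf,off=6,up=0,tilt=BT,y=0):
    """tool pose with plate's plain-end lower edge at xf past the step foot"""
    a=np.radians(TA);u=np.array([np.cos(a),np.sin(a),0]);v=np.array([-np.sin(a),np.cos(a),0])
    Q=tool(TA-90,-tilt)
    foot=STEP+u*xf+v*y+[0,0,up]
    # tool axes: y = towards label, z = into plate; TCP is 45-off towards label, 19 above underside
    return foot+Q.apply([0,45-off,-19]),Q
E
python3 - <<'E'
from h import *
o=manip.get_obs();p,R=pose(o);print(p,o["gripper_width"])
P,Q=place(57);print(P)
rows([(P+[0,0,50],Q,8),(P+[0,0,4],Q,2)])
E
```

```text
[450.197236   -49.83470712  81.54370494] 0.5675400494155222
[622.20708655 -28.94245228  45.30559754]
twist [[-0.9, 0.6, -7.5], [-0.9, 0.5, -7.4], [-0.9, 0.6, -7.5], [-0.9, 0.5, -7.4], [-1.0, 0.6, -7.5], [-0.9, 0.5, -7.5], [-0.9, 0.6, -7.4], [-0.9, 0.6, -7.5]] 
slide [[0.0118, -0.0181, -0.0018], [0.0141, -0.0164, -0.0019], [0.0162, -0.0145, -0.0021], [0.0178, -0.0121, -0.0021], [0.0194, -0.0098, -0.0021], [0.0204, -0.007, -0.002], [0.0212, -0.0044, -0.002], [0.0216, -0.0015, -0.0017]]
twist [[0.0, 0.0, 0.0], [0.0, 0.0, 0.0]] 
slide [[0.0, -0.0032, 0.0228], [0.0, -0.0033, 0.0227]]
```

>>> servo_tool --twist '[[-0.9,0.6,-7.5],[-0.9,0.5,-7.4],[-0.9,0.6,-7.5],[-0.9,0.5,-7.4],[-1,0.6,-7.5],[-0.9,0.5,-7.5],[-0.9,0.6,-7.4],[-0.9,0.6,-7.5]]' --slide '[[0.012,-0.018,-0.002],[0.014,-0.016,-0.002],[0.016,-0.015,-0.002],[0.018,-0.012,-0.002],[0.019,-0.01,-0.002],[0.02,-0.007,-0.002],[0.021,-0.004,-0.002],[0.022,-0.002,-0.002]]' --jaw '[1,1,1,1,1,1,1,1]'

```text
clock: 5.5
tool_pos: [623.6, -28.6, 97.3]
orientation: [0.071, 0.994, 0.088, 0.008]
wrist_force: [0.2, 0.4, -0.2]
gripper_width: 0.566
```

>>> servo_tool --twist '[[0,0,0],[0,0,0]]' --slide '[[0,-0.003,0.023],[0,0,0]]' --jaw '[1,1]'

```text
clock: 5.75
tool_pos: [621.7, -28.8, 71.6]
orientation: [0.07, 0.994, 0.086, 0.006]
wrist_force: [-0.9, 0.1, 0.5]
gripper_width: 0.567
```

```bash
python3 - <<'E'
from h import *
p,R=pose();P,Q=place(57);print(p,P,np.degrees((R.inv()*Q).as_rotvec()))
rows([(P+[0,0,3],Q,1),(P+[0,0,-1],Q,1)])
a=vision.snapshot("wrist");cv2.imwrite("pics/w2.png",a[...,::-1])
E
```

```text
[621.72388653 -28.79059857  71.64898082] [622.20708655 -28.94245228  45.30559754] [0.01428203 0.00136802 0.03277778]
twist [[0.0, 0.0, 0.0], [0.0, 0.0, 0.0]] 
slide [[0.0005, -0.0031, 0.0231], [0.0, -0.0005, 0.004]]
```

View pics/w2.png

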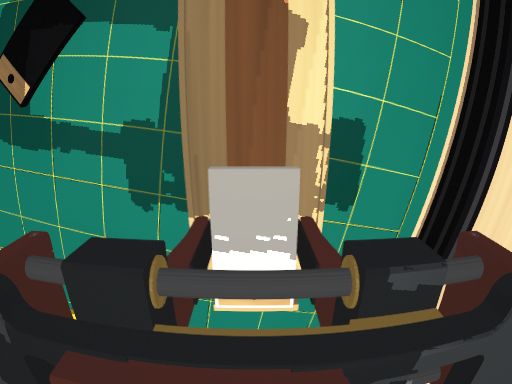

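The held white plate is centred on the bed (plate cols 209–300, bed cols 226–287 at the far edge), label towards the stop. Lowering and releasing.

>>> servo_tool --twist '[[0,0,0],[0,0,0],[0,0,0]]' --slide '[[0.0005,-0.003,0.023],[0,-0.0005,0.003],[0,0,0.001]]' --jaw '[1,1,1]'

```text
clock: 6.18
tool_pos: [623.8, -29.3, 47.8]
orientation: [0.071, 0.994, 0.085, 0.009]
wrist_force: [0.6, -0.4, -0.9]
gripper_width: 0.564
```

>>> servo_tool --twist '[[0,0,0],[0,0,0],[0,0,0],[0,0,0]]' --slide '[[0,0,0],[0,0,0],[0,0,0],[0,0,0]]' --jaw '[0.2,0.2,0.2,0.2]'

```text
clock: 6.68
tool_pos: [623.8, -29.2, 47.1]
orientation: [0.071, 0.994, 0.086, 0.009]
wrist_force: [0.1, -0.5, -0.4]
gripper_width: 0.799
```

```bash
python3 - <<'E'
from h import *
p,R=pose();P,Q=place(57);print(p,P)
# rise, and go to view yellow: yaw 16
y=np.array([443,-247.7]);
rows([(P+[0,0,60],tool(TA-90),2),([500,-190,200],tool(16),7)])
E
```

```text
[623.7679037  -29.17102885  47.12370666] [622.20708655 -28.94245228  45.30559754]
twist [[4.1, -0.1, 0.0], [4.1, -0.2, 0.0], [0.0, 0.0, -0.9], [0.0, 0.0, -0.9], [0.0, 0.0, -0.8], [0.0, 0.0, -0.9], [0.0, 0.0, -0.9], [0.0, 0.0, -0.9]] 
slide [[-0.0006, 0.0039, -0.0288], [-0.0007, 0.0018, -0.0291], [-0.0211, 0.0197, -0.0135], [-0.0215, 0.0193, -0.0135], [-0.0217, 0.019, -0.0136], [-0.022, 0.0187, -0.0135], [-0.0223, 0.0184, -0.0135], [-0.0226, 0.018, -0.0135]]
twist [[0.0, 0.0, -0.9]] 
slide [[-0.0229, 0.0177, -0.0136]]
```

>>> servo_tool --twist '[[4.1,0,0],[4.1,-0.2,0],[0,0,-0.9],[0,0,-0.9],[0,0,-0.9],[0,0,-0.9],[0,0,-0.9],[0,0,-0.9]]' --slide '[[0,0.004,-0.029],[0,0.002,-0.029],[-0.018,0.018,-0.02],[-0.018,0.018,-0.02],[-0.018,0.018,-0.02],[-0.019,0.018,-0.02],[-0.019,0.018,-0.02],[-0.019,0.017,-0.02]]' --jaw '[0,0,0,0,0,0,0,0]'

```text
clock: 7.68
tool_pos: [536.6, -157.7, 225.9]
orientation: [-0.0, 0.991, 0.133, 0.001]
wrist_force: [-0.3, 0.5, 0.2]
gripper_width: 0.995
```

>>> servo_tool --twist '[[0,0,-0.9],[0,0,0]]' --slide '[[-0.018,0.017,-0.02],[0,0,0]]' --jaw '[0,0]'

```text
clock: 7.92
tool_pos: [524.3, -179.5, 247.3]
orientation: [0.001, 0.99, 0.139, 0.002]
wrist_force: [0.3, 0.0, -0.6]
gripper_width: 0.998
```

```bash
python3 - <<'E'
from h import *
print(pose()[0],pose()[1].as_matrix().round(3).tolist())
m=vision.camera_model("wrist");a=vision.snapshot("wrist");cv2.imwrite("pics/w3.png",a[...,::-1]);np.savez("w3.npz",a=a,**m)
for n,p in dict(white=(622,-25,35),yellow=(443,-247.7,11),red=(586,-254,11)).items(): print(n,proj(m,p,True))
E
```

```text
[ 524.26371518 -179.50613662  247.31368505] [[0.961, 0.276, 0.004], [0.276, -0.961, -0.001], [0.004, 0.002, -1.0]]
white [[364.16581128  77.36972516]]
yellow [[182.43751576 200.57518883]]
red [[281.80338631 232.14237649]]
```

View pics/w3.png

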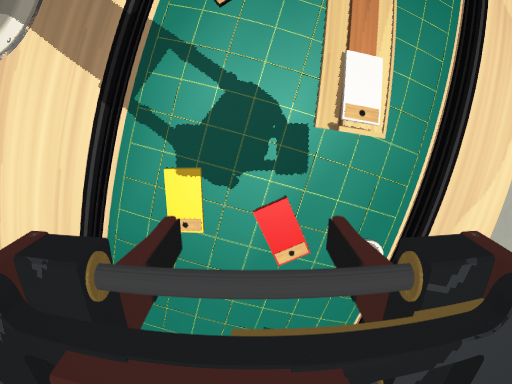

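White rests in the tray at (363,85), label by the stop; yellow is at (184,200) and red at (281,230), both unobstructed.

```bash
cat >> h.py <<'E'
def plate(im,m,seed,z,kind,fish=True,win=60):
    """fit plate of a colour near pixel seed: returns centre, size, direction label->plain"""
    h=cv2.cvtColor(im,cv2.COLOR_RGB2HSV).astype(int); H,S,V=h[...,0],h[...,1],h[...,2]
    k=dict(yellow=(H>22)&(H<35)&(S>150),red=((H<6)|(H>174))&(S>150),white=(S<60)&(V>100),black=(V<60)&(S<110))[kind]
    b=brown(im) if kind!="yellow" else (H>8)&(H<22)&(S>90)&(V>90)
    w=np.zeros(k.shape,bool); x,y=map(int,seed); w[max(0,y-win):y+win,max(0,x-win):x+win]=1
    k=cv2.morphologyEx((k&w).astype(np.uint8),cv2.MORPH_OPEN,np.ones((3,3)))
    c=max(cv2.findContours(k,0,cv2.CHAIN_APPROX_NONE)[0],key=cv2.contourArea)[:,0]
    P=world(m,c,z,fish)[:,:2]; r=cv2.minAreaRect(P.astype(np.float32)); c0=np.array(r[0])
    q=cv2.boxPoints(r); e=[q[1]-q[0],q[2]-q[1]]; L=[np.linalg.norm(i) for i in e]; i=int(np.argmax(L)); u=e[i]/L[i]
    # label side: brown pixels around
    bb=world(m,np.argwhere(b&w)[:,::-1],z,fish)[:,:2]-c0; bb=bb[np.linalg.norm(bb,axis=1)<56]
    if bb.mean(0)@u>0: u=-u
    return c0,(max(L),min(L)),u,np.degrees(np.arctan2(u[1],u[0]))
E
python3 - <<'E'
from h import *
d=np.load("w3.npz");m={k:d[k] for k in d if k!="a"};im=d["a"]
a=np.radians(TA);u=np.array([np.cos(a),np.sin(a)]);v=np.array([-u[1],u[0]])
for n,s,z in [("white",(363,80),35),("yellow",(184,197),11),("red",(278,225),11)]:
    c,L,e,th=plate(im,m,s,z,n)
    plain=c+e*L[0]/2; mid=plain-45*e
    print(n,"colour part",np.round(L,1),"mid",np.round(mid,1),"th",round(th,1))
    if n=="white": print(" foot past step",(plain-STEP[:2])@u,"y",(mid-STEP[:2])@v)
    if n=="yellow": g=mid+6*e; T=th
print(g)
rows([([*g,60],tool(T-90),6),([*g,21.5],tool(T-90),2)])
E
```

```text
white colour part [88.1 52.7] mid [623.6 -38. ] th 102.3
 foot past step 56.81763815436955 y 0.20090105500167602
yellow colour part [70.3 51. ] mid [ 444.4 -247.2] th 105.8
red colour part [71.8 50.1] mid [ 585.7 -253.3] th 130.0
[ 442.72211671 -241.45768356]
twist [[0.0, 0.0, 0.0], [0.0, 0.0, 0.1], [0.0, -0.1, 0.0], [0.0, 0.0, 0.1], [0.0, 0.0, 0.0], [0.0, 0.0, 0.1], [0.0, 0.0, 0.0], [0.0, 0.0, 0.0]] 
slide [[-0.0161, 0.0063, 0.0309], [-0.016, 0.0063, 0.0309], [-0.0161, 0.0063, 0.031], [-0.016, 0.0063, 0.0309], [-0.016, 0.0064, 0.031], [-0.016, 0.0063, 0.0309], [0.0, 0.0, 0.0193], [0.0, 0.0, 0.0192]]
```

>>> servo_tool --twist '[[0,0,0],[0,0,0.1],[0,0,0],[0,0,0.1],[0,0,0],[0,0,0.1],[0,0,0],[0,0,0]]' --slide '[[-0.016,0.006,0.031],[-0.016,0.006,0.031],[-0.016,0.006,0.031],[-0.016,0.006,0.031],[-0.016,0.007,0.031],[-0.016,0.007,0.03],[0,0,0.02],[0,0,0.018]]' --jaw '[0,0,0,0,0,0,0,0]'

```text
clock: 8.98
tool_pos: [442.3, -240.0, 19.9]
orientation: [-0.001, 0.99, 0.138, -0.0]
wrist_force: [-4.1, 1.4, 124.6]
gripper_width: 0.999
```

>>> servo_tool --twist '[[0,0,0],[0,0,0],[0,0,0],[0,0,0],[0,0,0]]' --slide '[[0,0,0],[0,0,0],[0,0,0],[0,0,0],[0,0,0]]' --jaw '[0,1,1,1,1]'

```text
clock: 9.6
tool_pos: [442.7, -241.1, 22.0]
orientation: [-0.0, 0.99, 0.138, 0.001]
wrist_force: [-0.2, 0.4, -0.5]
gripper_width: 0.583
```

```bash
python3 - <<'E'
from h import *
o=manip.get_obs();p,R=pose(o);print(p,o["gripper_width"])
P,Q=place(114);print(P)
rows([(p+[0,0,70],tool(15.8),2),(P+[0,0,50],Q,8),(P+[0,0,3],Q,2)])
E
```

```text
[ 442.73606916 -241.0672639    21.95855843] 0.5833970048435363
[612.48553927  27.22240789  45.30559754]
twist [[0.0, 0.0, 0.0], [0.0, -0.1, 0.0], [-1.0, 0.0, 0.8], [-1.0, -0.1, 0.7], [-1.0, 0.0, 0.8], [-1.1, -0.1, 0.7], [-1.0, 0.0, 0.8], [-1.0, -0.1, 0.7]] 
slide [[0.0, 0.0, -0.035], [0.0001, 0.0, -0.035], [0.0296, -0.0265, -0.0004], [0.0292, -0.0268, -0.0009], [0.0288, -0.0272, -0.0014], [0.0285, -0.0276, -0.0019], [0.0281, -0.0279, -0.0025], [0.0278, -0.0282, -0.003]]
twist [[-1.0, 0.0, 0.8], [-1.0, -0.1, 0.7], [0.0, 0.0, 0.0], [0.0, 0.0, 0.0]] 
slide [[0.0274, -0.0285, -0.0035], [0.027, -0.0288, -0.004], [0.0, -0.0033, 0.0233], [0.0, -0.0033, 0.0232]]
```

The reading at the end of the fast descent, 124.6 N, is over the 120 N wrist limit: the tips overshot onto the mat. I can't undo it, so from here descents get slow end rows and stop higher.

>>> servo_tool --twist '[[0,0,0],[0,0,0],[-1,0,0.8],[-1,-0.1,0.7],[-1,0,0.8],[-1.1,-0.1,0.7],[-1,0,0.8],[-1,-0.1,0.7]]' --slide '[[0,0,-0.03],[0,0,-0.04],[0.03,-0.027,0],[0.029,-0.027,-0.001],[0.029,-0.027,-0.001],[0.028,-0.028,-0.002],[0.028,-0.028,-0.003],[0.028,-0.028,-0.003]]' --jaw '[1,1,1,1,1,1,1,1]'

```text
clock: 10.6
tool_pos: [570.3, -37.9, 94.7]
orientation: [0.053, 0.994, 0.098, 0.005]
wrist_force: [0.0, 0.4, -0.1]
gripper_width: 0.563
```

>>> servo_tool --twist '[[-1,0,0.8],[-1,-0.1,0.7],[0,0,0],[0,0,0],[0,0,0]]' --slide '[[0.027,-0.028,-0.003],[0.027,-0.029,-0.004],[0,-0.002,0.015],[0,-0.002,0.01],[0,0,0]]' --jaw '[1,1,1,1,1]'

```text
clock: 11.22
tool_pos: [610.4, 26.9, 67.9]
orientation: [0.07, 0.994, 0.085, 0.005]
wrist_force: [-0.5, -0.9, -0.5]
gripper_width: 0.565
```

```bash
python3 - <<'E'
from h import *
o=manip.get_obs();p,R=pose(o);P,Q=place(114);print(p,P,o["gripper_width"],np.degrees((R.inv()*Q).as_rotvec()))
m=vision.camera_model("wrist");a=vision.snapshot("wrist");cv2.imwrite("pics/w4.png",a[...,::-1])
rows([(P+[0,0,8],Q,2),(P+[0,0,0],Q,3)])
E
```

```text
[610.40365618  26.85433287  67.90815753] [612.48553927  27.22240789  45.30559754] 0.5651755007030375 [-0.03386797  0.12245267 -0.03461838]
twist [[0.0, 0.0, 0.0], [0.0, 0.0, -0.1], [0.0, 0.0, 0.0], [0.0, 0.0, 0.0], [0.0, 0.0, 0.0]] 
slide [[0.0008, -0.0012, 0.0078], [0.0008, -0.0011, 0.0077], [0.0, -0.0004, 0.0027], [0.0, -0.0004, 0.0026], [0.0, -0.0003, 0.0027]]
```

View pics/w4.png

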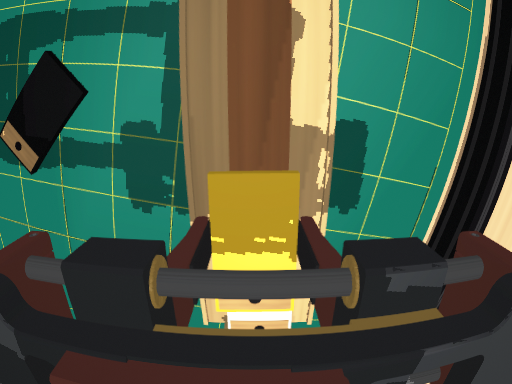

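Yellow is held square over the bed at (254,225), and white's label shows behind it at (259,325).

>>> servo_tool --twist '[[0,0,0],[0,0,0],[0,0,0],[0,0,0],[0,0,0]]' --slide '[[0.001,-0.001,0.008],[0.001,-0.001,0.007],[0,0,0.003],[0,0,0.002],[0,0,0.002]]' --jaw '[1,1,1,1,1]'

```text
clock: 11.9
tool_pos: [614.1, 27.2, 47.8]
orientation: [0.07, 0.994, 0.086, 0.007]
wrist_force: [-0.1, -0.0, -0.6]
gripper_width: 0.563
```

>>> servo_tool --twist '[[0,0,0],[0,0,0],[0,0,0],[0,0,0],[0,0,0]]' --slide '[[0,0,0],[0,0,0],[0,0,0],[0,0,0],[0,0,0]]' --jaw '[1,0.2,0.2,0.2,0.2]'

```text
clock: 12.52
tool_pos: [614.0, 27.3, 47.8]
orientation: [0.07, 0.994, 0.085, 0.007]
wrist_force: [0.8, 0.1, -0.3]
gripper_width: 0.799
```

```bash
python3 - <<'E'
from h import *
o=manip.get_obs();p,R=pose(o);P,Q=place(114);print(p,P,o["gripper_width"])
rows([(P+[0,0,60],tool(TA-90),3),([590,-190,200],tool(40),7)])
E
```

```text
[614.00919633  27.26218959  47.82834054] [612.48553927  27.22240789  45.30559754] 0.799134647918642
twist [[2.7, 0.0, 0.0], [2.7, -0.1, 0.0], [2.7, 0.0, 0.0], [0.0, 0.0, -4.3], [0.0, 0.0, -4.3], [0.0, 0.0, -4.3], [0.0, 0.0, -4.3], [0.0, 0.0, -4.3]] 
slide [[-0.0005, 0.0026, -0.019], [-0.0004, 0.0017, -0.0191], [-0.0006, 0.0009, -0.0191], [-0.0085, 0.03, -0.0135], [-0.0107, 0.0293, -0.0136], [-0.0128, 0.0284, -0.0135], [-0.015, 0.0274, -0.0135], [-0.0169, 0.0262, -0.0136]]
twist [[0.0, 0.0, -4.4], [0.0, 0.0, -4.3]] 
slide [[-0.0189, 0.0248, -0.0135], [-0.0207, 0.0233, -0.0136]]
```

>>> servo_tool --twist '[[2.7,0,0],[2.7,-0.1,0],[2.7,0,0],[0,0,-4.3],[0,0,-4.3],[0,0,-4.3],[0,0,-4.3],[0,0,-4.3]]' --slide '[[0,0.003,-0.019],[0,0.002,-0.019],[-0.001,0.001,-0.019],[-0.009,0.03,-0.014],[-0.011,0.029,-0.014],[-0.013,0.028,-0.014],[-0.015,0.027,-0.014],[-0.017,0.026,-0.014]]' --jaw '[0,0,0,0,0,0,0,0]'

```text
clock: 13.52
tool_pos: [595.4, -128.7, 175.6]
orientation: [-0.0, 0.963, 0.271, -0.0]
wrist_force: [0.8, 0.3, -0.5]
gripper_width: 1.001
```

>>> servo_tool --twist '[[0,0,-4.3],[0,0,-4.3],[0,0,0]]' --slide '[[-0.019,0.025,-0.014],[-0.021,0.023,-0.014],[0,0,0]]' --jaw '[0,0,0]'

```text
clock: 13.9
tool_pos: [588.7, -192.0, 204.4]
orientation: [0.001, 0.94, 0.34, 0.001]
wrist_force: [-0.4, -0.3, -0.1]
gripper_width: 1.002
```

```bash
python3 - <<'E'
from h import *
print(pose()[0])
m=vision.camera_model("wrist");a=vision.snapshot("wrist");cv2.imwrite("pics/w5.png",a[...,::-1]);np.savez("w5.npz",a=a,**m)
t=vision.snapshot("top");cv2.imwrite("pics/top5.png",t[...,::-1])
print("red at",proj(m,[585.7,-253.3,11],True))
c,L,e,th=plate(a,m,proj(m,[585.7,-253.3,11],True)[0],11,"red")
mid=c+e*L[0]/2-45*e; g=mid+6*e; print(mid,L,th,g)
rows([([*g,70],tool(th-90),5),([*g,35],tool(th-90),2),([*g,23],tool(th-90),2)])
A=np.radians(TA);u=np.array([np.cos(A),np.sin(A)]);v=np.array([-u[1],u[0]])
mt=vision.camera_model("top")
for n,s in [("white",(282,140)),("yellow",(262,143))]:
    c,L,e,th=plate(t,mt,s,33,n,False,14); print(n,c,L,th,"tray x,y of colour part from step",(c-STEP[:2])@u,(c-STEP[:2])@v)
E
```

```text
[ 588.7012539  -191.98718181  204.43534127]
red at [[219.90082022 212.67727229]]
[ 586.35766029 -254.01206589] (np.float32(70.63333), np.float32(49.84601)) 130.18481 [ 582.48612785 -249.42826414]
twist [[0.0, 0.0, -0.1], [0.0, 0.0, 0.0], [0.0, 0.0, -0.1], [0.0, 0.0, -0.1], [-0.1, 0.0, 0.0], [0.0, 0.0, 0.0], [0.0, 0.0, 0.0], [0.0, 0.0, 0.0]] 
slide [[-0.0086, 0.0084, 0.0265], [-0.0087, 0.0084, 0.0266], [-0.0086, 0.0084, 0.0265], [-0.0086, 0.0084, 0.0266], [-0.0087, 0.0084, 0.0265], [0.0, 0.0, 0.0175], [0.0, 0.0, 0.0175], [0.0, 0.0, 0.006]]
twist [[0.0, 0.0, 0.0]] 
slide [[0.0, 0.0, 0.006]]
white [624.87097168 -43.61747742] (np.float32(52.56127), np.float32(34.61117)) -171.43332 tray x,y of colour part from step 6.151853037310628 -0.12197868696885515
yellow [611.56768799  28.16249084] (np.float32(69.244385), np.float32(51.348343)) 101.13004 tray x,y of colour part from step 79.14905272456029 0.7440689140231402
```

>>> servo_tool --twist '[[0,0,0],[0,0,-0.1],[0,0,0],[0,0,-0.1],[0,0,0],[0,0,0],[0,0,0],[0,0,0]]' --slide '[[-0.009,0.008,0.027],[-0.009,0.008,0.027],[-0.009,0.008,0.027],[-0.008,0.009,0.026],[-0.008,0.009,0.024],[0,0,0.02],[0,0,0.013],[0,0,0.008]]' --jaw '[0,0,0,0,0,0,0,0]'

```text
clock: 15.0
tool_pos: [582.7, -248.8, 30.4]
orientation: [-0.0, 0.939, 0.343, -0.0]
wrist_force: [-0.3, -1.2, 0.2]
gripper_width: 1.001
```

>>> servo_tool --twist '[[0,0,0],[0,0,0]]' --slide '[[0,0,0.004],[0,0,0.003]]' --jaw '[0,0]'

```text
clock: 15.25
tool_pos: [583.1, -249.7, 24.7]
orientation: [0.0, 0.939, 0.343, 0.0]
wrist_force: [-0.2, -0.9, 0.0]
gripper_width: 0.996
```

>>> servo_tool --twist '[[0,0,0],[0,0,0],[0,0,0],[0,0,0],[0,0,0]]' --slide '[[0,0,0],[0,0,0],[0,0,0],[0,0,0],[0,0,0]]' --jaw '[1,1,1,1,1]'

```text
clock: 15.88
tool_pos: [582.7, -249.7, 24.2]
orientation: [-0.0, 0.939, 0.343, -0.0]
wrist_force: [0.6, 1.0, 0.4]
gripper_width: 0.564
```

```bash
python3 - <<'E'
from h import *
o=manip.get_obs();p,R=pose(o);print(p,o["gripper_width"])
P,Q=place(171);print(P)
rows([(p+[0,0,75],tool(40.2),3),(P+[0,0,50],Q,9),(P+[0,0,25],Q,3)])
E
```

```text
[ 582.71813102 -249.71919787   24.20280037] 0.5643949574286614
[602.76399199  83.38726807  45.30559754]
twist [[0.0, 0.0, 0.0], [0.0, 0.0, 0.0], [0.0, 0.0, -0.1], [-0.9, -0.2, 3.4], [-0.9, -0.3, 3.3], [-0.8, -0.2, 3.4], [-0.9, -0.3, 3.4], [-0.9, -0.2, 3.4]] 
slide [[0.0, 0.0, -0.025], [0.0, 0.0, -0.025], [0.0, 0.0, -0.025], [0.0256, -0.0268, 0.0004], [0.024, -0.0283, 0.0], [0.0223, -0.0296, -0.0007], [0.0205, -0.0309, -0.0012], [0.0186, -0.032, -0.0017]]
twist [[-0.9, -0.2, 3.3], [-0.9, -0.3, 3.4], [-0.8, -0.2, 3.4], [-0.9, -0.2, 3.4], [0.0, 0.0, 0.0], [0.0, 0.0, 0.0], [0.0, 0.0, 0.0]] 
slide [[0.0167, -0.0331, -0.0023], [0.0147, -0.0339, -0.0029], [0.0127, -0.0346, -0.0035], [0.0106, -0.0353, -0.0041], [0.0, -0.0012, 0.0083], [0.0, -0.0012, 0.0082], [0.0, -0.0011, 0.0083]]
```

>>> servo_tool --twist '[[0,0,0],[0,0,0],[0,0,0],[-0.9,-0.2,3.4],[-0.9,-0.3,3.3],[-0.8,-0.2,3.4],[-0.9,-0.3,3.4],[-0.9,-0.2,3.4]]' --slide '[[0,0,-0.025],[0,0,-0.025],[0,0,-0.025],[0.026,-0.027,0],[0.024,-0.028,0],[0.022,-0.03,-0.001],[0.02,-0.031,-0.001],[0.019,-0.032,-0.002]]' --jaw '[1,1,1,1,1,1,1,1]'

```text
clock: 16.88
tool_pos: [593.7, -63.1, 97.6]
orientation: [0.04, 0.979, 0.2, 0.003]
wrist_force: [1.0, 0.8, 0.0]
gripper_width: 0.567
```

>>> servo_tool --twist '[[-0.9,-0.2,3.3],[-0.9,-0.3,3.4],[-0.8,-0.2,3.4],[-0.9,-0.2,3.4],[0,0,0],[0,0,0],[0,0,0],[0,0,0]]' --slide '[[0.017,-0.033,-0.002],[0.015,-0.034,-0.003],[0.013,-0.035,-0.003],[0.01,-0.035,-0.004],[0,-0.001,0.008],[0,-0.001,0.008],[0,-0.001,0.008],[0,0,0]]' --jaw '[1,1,1,1,1,1,1,1]'

```text
clock: 17.88
tool_pos: [602.7, 82.3, 69.7]
orientation: [0.07, 0.994, 0.084, 0.005]
wrist_force: [-0.2, 0.4, 0.1]
gripper_width: 0.569
```

```bash
python3 - <<'E'
from h import *
o=manip.get_obs();p,R=pose(o);P,Q=place(171);print(p,P,o["gripper_width"],np.degrees((R.inv()*Q).as_rotvec()))
m=vision.camera_model("wrist");a=vision.snapshot("wrist");cv2.imwrite("pics/w6.png",a[...,::-1])
rows([(P+[0,0,10],Q,2),(P+[0,0,1.5],Q,3)])
E
```

```text
[602.72143474  82.33081752  69.70022555] [602.76399199  83.38726807  45.30559754] 0.5685018486572485 [-0.03016901  0.11430432 -0.19843819]
twist [[0.0, 0.0, -0.1], [0.0, 0.1, -0.1], [0.0, 0.0, 0.0], [0.0, 0.0, 0.0], [0.0, 0.0, 0.0]] 
slide [[-0.0001, -0.0015, 0.0074], [0.0, -0.0015, 0.0075], [0.0, -0.0004, 0.0028], [0.0, -0.0004, 0.0028], [-0.0001, -0.0004, 0.0028]]
```

View pics/w6.png

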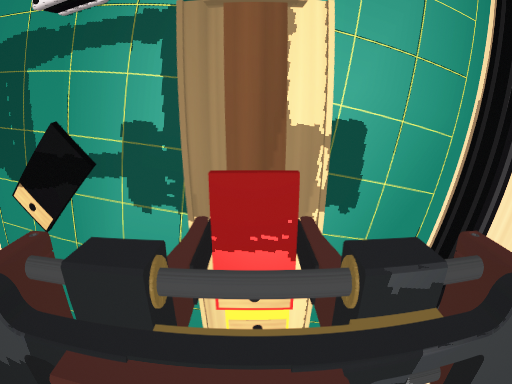

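Red is held square and centred at (254,225), with yellow's label behind it at (258,328). Lowering.

>>> servo_tool --twist '[[0,0,0],[0,0,0],[0,0,0],[0,0,0],[0,0,0]]' --slide '[[0,-0.0015,0.007],[0,-0.0015,0.007],[0,0,0.003],[0,0,0.003],[0,0,0.003]]' --jaw '[1,1,1,1,1]'

```text
clock: 18.55
tool_pos: [603.5, 83.3, 47.7]
orientation: [0.07, 0.994, 0.084, 0.006]
wrist_force: [-0.3, -0.8, -0.3]
gripper_width: 0.568
```

>>> servo_tool --twist '[[0,0,0],[0,0,0],[0,0,0],[0,0,0],[0,0,0]]' --slide '[[0,0,0],[0,0,0],[0,0,0],[0,0,0],[0,0,0]]' --jaw '[1,0.2,0.2,0.2,0.2]'

```text
clock: 19.18
tool_pos: [603.4, 83.3, 47.9]
orientation: [0.07, 0.994, 0.084, 0.006]
wrist_force: [-0.2, 0.3, -0.1]
gripper_width: 0.803
```

```bash
python3 - <<'E'
from h import *
o=manip.get_obs();p,R=pose(o);P,Q=place(171);print(p,P,o["gripper_width"])
rows([(P+[0,0,60],tool(TA-90),3),([460,105,190],tool(-38.7),8)])
E
```

```text
[603.44144672  83.29560129  47.92067195] [602.76399199  83.38726807  45.30559754] 0.8032730623196181
twist [[2.7, 0.0, 0.0], [2.7, 0.0, -0.1], [2.7, 0.0, 0.0], [0.0, 0.0, 6.1], [0.0, 0.0, 6.0], [0.0, 0.0, 6.1], [0.0, 0.0, 6.0], [0.0, 0.0, 6.1]] 
slide [[-0.0002, 0.0026, -0.0189], [-0.0002, 0.0017, -0.0191], [-0.0002, 0.0009, -0.0191], [-0.0171, -0.0057, -0.0106], [-0.0177, -0.0039, -0.0106], [-0.0179, -0.002, -0.0106], [-0.018, 0.0, -0.0106], [-0.018, 0.0018, -0.0106]]
twist [[0.0, 0.0, 6.1], [0.0, 0.0, 6.0], [0.0, 0.0, 6.1]] 
slide [[-0.0176, 0.0037, -0.0106], [-0.0172, 0.0056, -0.0106], [-0.0165, 0.0073, -0.0106]]
```

>>> servo_tool --twist '[[2.7,0,0],[2.7,0,0],[2.7,0,0],[0,0,6.1],[0,0,6],[0,0,6.1],[0,0,6],[0,0,6.1]]' --slide '[[0,0.003,-0.019],[0,0.002,-0.019],[0,0.001,-0.019],[-0.017,-0.006,-0.011],[-0.018,-0.004,-0.011],[-0.018,-0.002,-0.011],[-0.018,0,-0.011],[-0.018,0.002,-0.011]]' --jaw '[0,0,0,0,0,0,0,0]'

```text
clock: 20.18
tool_pos: [513.2, 96.5, 160.6]
orientation: [-0.0, 0.984, -0.181, 0.0]
wrist_force: [0.2, 0.5, -0.1]
gripper_width: 1.0
```

>>> servo_tool --twist '[[0,0,6.1],[0,0,6],[0,0,6.1],[0,0,0]]' --slide '[[-0.018,0.004,-0.011],[-0.017,0.006,-0.011],[-0.016,0.007,-0.011],[0,0,0]]' --jaw '[0,0,0,0]'

```text
clock: 20.68
tool_pos: [460.5, 104.3, 194.6]
orientation: [-0.001, 0.943, -0.332, 0.002]
wrist_force: [0.9, 0.2, 0.3]
gripper_width: 1.001
```

```bash
python3 - <<'E'
from h import *
print(pose()[0])
m=vision.camera_model("wrist");a=vision.snapshot("wrist");cv2.imwrite("pics/w7.png",a[...,::-1]);np.savez("w7.npz",a=a,**m)
t=vision.snapshot("top");cv2.imwrite("pics/top7.png",t[...,::-1])
s=proj(m,[429,69.5,11],True)[0];print("black at",s)
c,L,e,th=plate(a,m,s,11,"black")
mid=c+e*L[0]/2-45*e; g=mid+6*e; print(c,mid,L,th,g)
c,w,r,k=blob(a,s,m,11,True);print("blob",r)
rows([([*g,70],tool(th-90),5),([*g,35],tool(th-90),2),([*g,23],tool(th-90),2)])
A=np.radians(TA);u=np.array([np.cos(A),np.sin(A)]);v=np.array([-u[1],u[0]])
mt=vision.camera_model("top")
for n,s in [("yellow",(262,143)),("red",(245,146))]:
    c,L,e,th=plate(t,mt,s,33,n,False,16); print(n,c,L,th,(c-STEP[:2])@u,(c-STEP[:2])@v)
E
```

```text
[460.48276162 104.34542103 194.56120511]
black at [251.49741698 216.66582269]
[435.35186768  77.36836243] [429.0404377   69.26125336] (np.float32(69.451584), np.float32(47.76574)) 52.099033 [432.72622848  73.99569607]
blob ((430.49713134765625, 69.57169342041016), (93.3509292602539, 54.80494689941406), 54.302608489990234)
twist [[0.0, 0.0, -0.2], [0.0, 0.0, -0.1], [0.0, 0.0, -0.2], [-0.1, 0.0, -0.1], [0.0, 0.0, -0.2], [0.0, 0.0, 0.0], [0.0, 0.0, 0.0], [0.0, 0.0, 0.0]] 
slide [[-0.0006, 0.0082, 0.0246], [-0.0007, 0.0083, 0.0246], [-0.0007, 0.0082, 0.0245], [-0.0007, 0.0082, 0.0246], [-0.0007, 0.0082, 0.0246], [0.0, 0.0, 0.0175], [0.0, 0.0, 0.0175], [0.0, 0.0, 0.006]]
twist [[0.0, 0.0, 0.0]] 
slide [[0.0, 0.0, 0.006]]
yellow [615.27679443  10.94456291] (np.float32(50.97779), np.float32(33.685795)) 7.9594164 61.550793627712935 0.02588392400267114
red [601.83886719  84.49807739] (np.float32(66.83474), np.float32(48.21494)) 98.02169 136.318518211102 0.7221178934899898
```

View pics/w7.png

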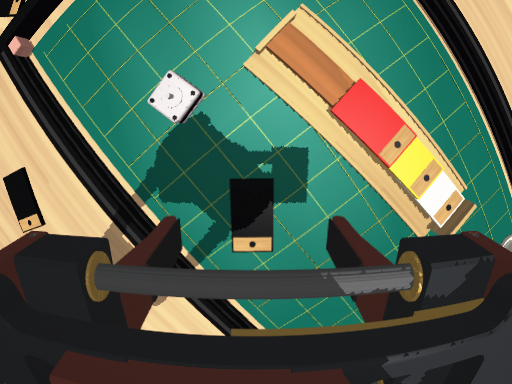

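The chosen black plate sits at (252,215), between the fingers, label down-image. In the tray, white, yellow and red are shingled with all labels showing.

>>> servo_tool --twist '[[0,0,-0.2],[0,0,-0.1],[0,0,-0.2],[0,0,-0.1],[0,0,-0.2],[0,0,0],[0,0,0],[0,0,0]]' --slide '[[-0.001,0.008,0.025],[0,0.008,0.025],[-0.001,0.008,0.025],[0,0.008,0.025],[-0.001,0.009,0.025],[0,0,0.02],[0,0,0.012],[0,0,0.008]]' --jaw '[0,0,0,0,0,0,0,0]'

```text
clock: 21.78
tool_pos: [432.6, 73.9, 27.2]
orientation: [-0.0, 0.946, -0.325, -0.0]
wrist_force: [0.2, 0.7, -0.4]
gripper_width: 0.995
```

>>> servo_tool --twist '[[0,0,0],[0,0,0]]' --slide '[[0,0,0.004],[0,0,0.003]]' --jaw '[0,0]'

```text
clock: 22.02
tool_pos: [433.0, 74.1, 21.4]
orientation: [-0.001, 0.946, -0.326, 0.001]
wrist_force: [0.7, -0.2, -0.4]
gripper_width: 1.0
```

>>> servo_tool --twist '[[0,0,0],[0,0,0],[0,0,0],[0,0,0],[0,0,0]]' --slide '[[0,0,0],[0,0,0],[0,0,0],[0,0,0],[0,0,0]]' --jaw '[1,1,1,1,1]'

```text
clock: 22.65
tool_pos: [432.7, 74.0, 21.2]
orientation: [-0.0, 0.945, -0.326, 0.0]
wrist_force: [0.4, 0.8, 0.3]
gripper_width: 0.566
```

```bash
python3 - <<'E'
from h import *
o=manip.get_obs();p,R=pose(o);print(p,o["gripper_width"])
P,Q=place(228);print(P)
rows([(p+[0,0,75],tool(-38),3),(P+[0,0,50],Q,9),(P+[0,0,25],Q,3)])
E
```

```text
[432.74162242  74.03517104  21.22891835] 0.5658690057502039
[593.04244471 139.55212824  45.30559754]
twist [[0.0, 0.0, 0.0], [0.0, 0.0, 0.0], [-0.1, 0.0, 0.0], [-0.8, 0.4, -5.3], [-0.9, 0.3, -5.3], [-0.8, 0.4, -5.3], [-0.9, 0.4, -5.3], [-0.8, 0.4, -5.3]] 
slide [[0.0, 0.0, -0.025], [0.0, -0.0001, -0.025], [0.0, 0.0, -0.025], [0.0096, -0.0167, 0.0001], [0.011, -0.0158, -0.0001], [0.0125, -0.0146, -0.0002], [0.0137, -0.0135, -0.0004], [0.015, -0.0121, -0.0004]]
twist [[-0.9, 0.4, -5.3], [-0.8, 0.3, -5.3], [-0.8, 0.4, -5.3], [-0.9, 0.4, -5.3], [0.0, 0.0, 0.0], [0.0, 0.0, 0.0], [0.0, 0.0, 0.0]] 
slide [[0.016, -0.0106, -0.0005], [0.0169, -0.0092, -0.0005], [0.0177, -0.0075, -0.0006], [0.0183, -0.0058, -0.0005], [0.0, -0.0012, 0.0082], [0.0, -0.0012, 0.0083], [0.0, -0.0012, 0.0082]]
```

>>> servo_tool --twist '[[0,0,0],[0,0,0],[0,0,0],[-0.8,0.4,-5.3],[-0.9,0.3,-5.3],[-0.8,0.4,-5.3],[-0.9,0.4,-5.3],[-0.8,0.4,-5.3]]' --slide '[[0,0,-0.025],[0,0,-0.025],[0,0,-0.025],[0.01,-0.017,0],[0.011,-0.016,0],[0.012,-0.015,0],[0.014,-0.013,-0.001],[0.015,-0.012,0]]' --jaw '[1,1,1,1,1,1,1,1]'

```text
clock: 23.65
tool_pos: [522.7, 110.7, 95.5]
orientation: [0.04, 0.994, -0.099, 0.004]
wrist_force: [0.2, -0.2, -0.1]
gripper_width: 0.567
```

>>> servo_tool --twist '[[-0.9,0.4,-5.3],[-0.8,0.3,-5.3],[-0.8,0.4,-5.3],[-0.9,0.4,-5.3],[0,0,0],[0,0,0],[0,0,0],[0,0,0]]' --slide '[[0.016,-0.011,0],[0.017,-0.009,-0.001],[0.018,-0.008,0],[0.018,-0.006,-0.001],[0,-0.001,0.008],[0,-0.001,0.008],[0,-0.001,0.008],[0,0,0]]' --jaw '[1,1,1,1,1,1,1,1]'

```text
clock: 24.65
tool_pos: [592.6, 139.5, 69.8]
orientation: [0.07, 0.994, 0.085, 0.006]
wrist_force: [0.0, 0.1, 0.2]
gripper_width: 0.565
```

```bash
python3 - <<'E'
from h import *
o=manip.get_obs();p,R=pose(o);P,Q=place(228);print(p,P,o["gripper_width"],np.degrees((R.inv()*Q).as_rotvec()))
rows([(P+[0,0,10],Q,2),(P+[0,0,1],Q,3)])
E
```

```text
[592.63624235 139.5007601   69.7534391 ] [593.04244471 139.55212824  45.30559754] 0.5649408107447097 [-0.04450814  0.05277065 -0.08872105]
twist [[0.0, 0.0, 0.0], [0.0, 0.1, -0.1], [0.0, 0.0, 0.0], [0.0, 0.0, 0.0], [0.0, 0.0, 0.0]] 
slide [[0.0002, -0.001, 0.0072], [0.0002, -0.001, 0.0071], [0.0, -0.0004, 0.003], [0.0, -0.0004, 0.0029], [0.0, -0.0005, 0.003]]
```

>>> servo_tool --twist '[[0,0,0],[0,0,0],[0,0,0],[0,0,0],[0,0,0]]' --slide '[[0,-0.001,0.007],[0,-0.001,0.007],[0,0,0.003],[0,0,0.003],[0,-0.001,0.003]]' --jaw '[1,1,1,1,1]'

```text
clock: 25.28
tool_pos: [593.7, 139.7, 47.7]
orientation: [0.07, 0.994, 0.085, 0.007]
wrist_force: [0.4, -0.1, -0.5]
gripper_width: 0.563
```

>>> servo_tool --twist '[[0,0,0],[0,0,0],[0,0,0],[0,0,0],[0,0,0]]' --slide '[[0,0,0],[0,0,0],[0,0,0],[0,0,0],[0,0,0]]' --jaw '[1,0.2,0.2,0.2,0.2]'

```text
clock: 25.9
tool_pos: [593.7, 139.8, 47.9]
orientation: [0.07, 0.994, 0.085, 0.007]
wrist_force: [-0.0, 0.7, -0.7]
gripper_width: 0.802
```

>>> servo_tool --twist '[[2.7,0,0],[2.7,0,0],[2.7,0,0],[0,0,0],[0,0,0],[0,0,0],[0,0,0],[0,0,0]]' --slide '[[0,0.003,-0.019],[0,0.002,-0.019],[0,0.001,-0.019],[-0.025,0,-0.025],[-0.025,0,-0.025],[-0.025,0,-0.025],[-0.025,0,-0.025],[-0.025,0,-0.025]]' --jaw '[0.2,0,0,0,0,0,0,0]'

```text
clock: 26.9
tool_pos: [469.4, 117.5, 230.9]
orientation: [-0.0, 0.996, 0.085, 0.001]
wrist_force: [-0.1, 0.6, 0.3]
gripper_width: 1.001
```

>>> servo_tool --twist '[[0,0,0],[0,0,0],[0,0,0],[0,0,0]]' --slide '[[-0.025,0,0],[-0.025,0,0],[0,0,0],[0,0,0]]' --jaw '[0,0,0,0]'

```text
clock: 27.4
tool_pos: [421.5, 109.3, 230.0]
orientation: [-0.001, 0.996, 0.085, 0.001]
wrist_force: [-0.3, 0.4, 0.2]
gripper_width: 0.998
```

```bash
python3 - <<'E'
from h import *
m=vision.camera_model("wrist");a=vision.snapshot("wrist");t=vision.snapshot("top");mt=vision.camera_model("top")
z=cv2.resize(t[100:230,130:350],None,fx=2.4,fy=2.4,interpolation=cv2.INTER_CUBIC)
out=np.zeros((384+z.shape[0]-110,z.shape[1],3),np.uint8)
cv2.imwrite("pics/end.png",np.vstack([a[:270,:],cv2.resize(z,(512,302))])[...,::-1])
A=np.radians(TA);u=np.array([np.cos(A),np.sin(A)]);v=np.array([-u[1],u[0]])
for n in ["white","yellow","red","black"]:
    i=["white","yellow","red","black"].index(n); X=STEP[:2]+u*(12.5+57*i)
    r=[]
    for cam,mm in (("top",mt),("wrist",m)):
        ds=vision.mark_of(cam,n+"_mid"); ws=[world(mm,d["position"],31,cam=="wrist")[0,:2] for d in ds]
        ws=[w for w in ws if np.linalg.norm(w-X)<60]
        r.append([np.round([(w-STEP[:2])@u,(w-STEP[:2])@v],1).tolist() for w in ws[:2]])
    print(n,"expected mid x",12.5+57*i,r)
for n,s,zz in [("motor",(199,195),43),("tape",(147,163),27)]:
    print(n,blob(t,s,mt,zz)[2])
E
```

```text
white expected mid x 12.5 [[[14.9, 0.1]], []]
yellow expected mid x 69.5 [[[72.5, 4.9]], [[125.3, 3.8], [64.6, 0.4]]]
red expected mid x 126.5 [[[127.9, -1.7], [106.4, 10.7]], [[121.4, 2.6]]]
black expected mid x 183.5 [[[188.8, -9.2]], [[183.7, 2.6]]]
motor ((472.66314697265625, 46.74517822265625), (1714.1444091796875, 1255.6597900390625), 88.3918685913086)
tape ((560.6646118164062, 357.99884033203125), (102.90691375732422, 100.34046173095703), 89.2863998413086)
```

View pics/end.png

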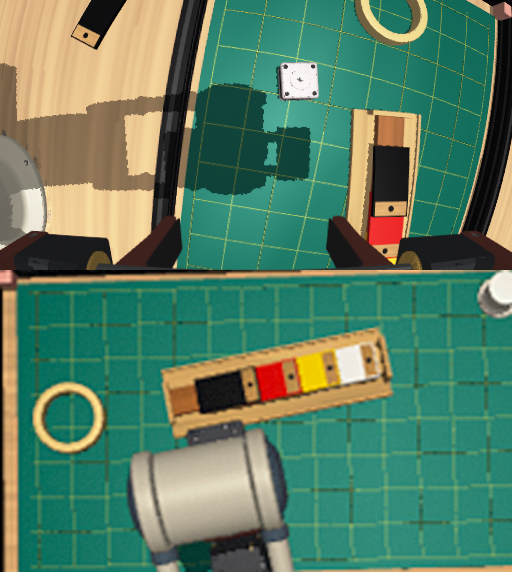

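The row is complete: black at (390,180) in the wrist view, all four labels showing, bystanders in place. I'll do one numeric check of black, then hand in.

```bash
python3 - <<'E'
from h import *
A=np.radians(TA);u=np.array([np.cos(A),np.sin(A)]);v=np.array([-u[1],u[0]])
m=vision.camera_model("wrist");a=vision.snapshot("wrist");t=vision.snapshot("top");mt=vision.camera_model("top")
for cam,im,mm,f,win in (("wrist",a,m,True,50),("top",t,mt,False,18)):
  for n,x in (("black",192),("red",135)):
    s=proj(mm,[*(STEP[:2]+u*x),33],f)[0]; c,L,e,th=plate(im,mm,s,33,n,f,win)
    print(cam,n,"plain end",round((c+e*L[0]/2-STEP[:2])@u,1),"y",round((c-STEP[:2])@v,1),np.round(L,1),round(th,1))
job.hand_in()
E
```

```text
wrist black plain end 157.8 y 1.8 [72.4 51.8] -76.9
wrist red plain end 125.3 y 1.2 [55.5 53.2] 10.4
top black plain end 166.0 y 2.9 [57.6 41.8] -80.1
top red plain end 121.4 y 1.8 [49.  37.6] 9.9
the job is handed in; nothing more can be done
```

I placed all four samples in the tray as a shingled row in the order white, yellow, red, black. The job was handed in at about 27.5 s of the 72 s. One wrist force reading broke the 120 N limit, so the run may have been failed for that.

**Force limit:** on the descent to yellow at about 9 s, the fingertips overshot onto the mat and the wrist force read 124.6 N at the end of that move. It was gone by the next reading. I made the later descents slower and stopped them higher, and the force then stayed around 1 N. I can't tell whether this counted as a failure.

**Last checks:**

| Sample | Plain end past the step (aim) | Offset from centre line | When measured |
|---|---|---|---|
| White | 57 mm (57 mm) | 0.2 mm | after its placing |
| Yellow | about 115 mm (114 mm) | 0.7 mm | after its placing |
| Red | 170–172 mm (171 mm) | 0.7 mm | after its placing |
| Black | about 230 mm (228 mm), after reversing the direction below | 2 mm | at the end |

- **Angles:** the final fit puts black within about 4° of square. Yellow and red were within 2°, and white about 2.5°, in the fits after each was placed.
- **Labels and heights:** the final pictures show all four labels visible. I did not measure the heights of the sample ends; they follow from how the plates rest on each other.
- **Bystanders:** the tape's position is unchanged by measurement. The motor and knife holder look undisturbed in the last picture. I went nowhere near the cutting head.

**Checks that disagreed:**
- The point detector once put black 9 mm off centre in the top view, but the wrist view gave 2–3 mm.
- The last colour fit got the directions of black and red wrong, because the bare bed looks like the label and red is partly covered. I read black's position from its fitted centre and ignored the final red figure.
- The last motor fit merged with other things in the picture, so the motor was checked by eye only.

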